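# Gauge a laminate bar in the taper gauge and set the depth stop

## Task

The narrow laminate bar left in the taper gauge has been measured: take it out and lay it flat in the grey tray, beside the bar already there. Then slide the wide bar from the bench lengthwise into the mouth of the gauge, along the straight fence, until it wedges, and leave it wedged there. Finally slide the gauge's depth stop up until its steel blade just touches the end of the wide bar without pushing it back, let go, and leave the pot, tin, brush and the other bar in the tray where they are.

Things in the scene. Friction and masses are not known exactly. Their poses are not given: they have to be found in the camera images.
- gauge: Taper gauge, fixed: aluminium plate, x -160 to +162, y -53 to +55, top at z = 6 mm. Origin on the bench; x runs along the slot from its wide mouth to the narrow end, z up. A straight wooden fence spans x -40 to +162, slot face at y = -25 mm (along x), 22 mm thick behind it, top at z = 24 mm. The slot lies between it and the oblique fence (fence).
- fence: Oblique wooden fence, fixed on the plate 0 to 50 mm along gauge x (varies), same axes and y as the gauge, origin 6 mm above the bench. 173 x 18 x 18 mm, with two 4 mm bolt heads on top. In its frame its slot face runs from (x -80, y +27) to (x +90, y -7) mm: the slot is 36 mm - 0.2 x wide (52 mm at its mouth, 18 mm at its end).
- wide_mid (a point): Centre of the wide bar: loose, solid grey-green glass-fibre laminate, 160 long (x) x 40 wide (y) x 30 mm high (z), 0.35 kg, ends alike. Starts flat on the bench, left or right. In the gauge it lies on the plate along the straight fence and wedges with its leading end at about fence x = -20 mm, its tail standing out of the mouth.
- narrow_mid (a point): Centre of the narrow bar: loose, same laminate, 190 long (x) x 30 wide (y) x 30 mm high (z), 0.31 kg. It starts on the plate in the slot, along gauge x, nearly wedged; the end towards gauge -x stands 75 to 100 mm out before both fences.
- tray: Open grey plastic tray, fixed, 220 (x) x 140 (y) x 25 mm high, walls and floor 5 mm thick; origin at the centre of its underside, z up. The laminate bar already in it (180 x 30 x 30 mm) lies along x at about y = +45 mm, so the free floor spans y -65 to +28 mm.
- stop_face (a point): Centre of the front face of the depth stop's steel blade (12 mm wide, 24 mm high, 45 mm long), which runs in the slot, its middle 8 mm from the straight fence's face. The face looks to gauge -x; the point's axes are the gauge's. It is to meet the leading end of the wide bar.
- stop_grip (a point): Middle of the depth stop's black plastic grip block, 34 mm (along the slot) x 24 mm (across) x 46 mm high, from 31.5 to 77.5 mm above the bench; this point is 58 mm above the bench and 26 mm behind (gauge +x of) the blade's face.
- stop (a joint): Slide of the depth stop in m: 0 at the narrow end of the gauge, growing as it moves towards the mouth (gauge -x), up to 0.14; it drags with about 2 N and stays where it is left.
- pot: White plastic mixing pot, 68 mm across, 85 mm high, upright between tray and wide bar; leave alone. Origin at the centre of its underside.
- tin: Steel tin, 68 mm across, 120 mm high, upright beside the gauge; leave alone. Origin at the centre of its underside.
- brush: Brush 170 mm long lying beside the gauge; leave alone.
- done: The bar already in the tray, 180 x 30 x 30 mm, same laminate; leave it there. Origin at the centre of its underside.
Not all that is in view belongs to the job. Leave any red look-alike of the part that bears wide_mid alone. What is shaped like the part that bears narrow_mid but orange is not meant.

How it is judged:
On the way, in this order (a step that is already met when the one before it is completed fails the run):
1. the narrow bar lies flat in the tray (x of narrow_mid in the frame of tray between -0.035 and 0.035 m and y of narrow_mid in the frame of tray between -0.07 and 0.07 m and z of narrow_mid in the frame of tray between 0.012 and 0.028 m and angle between narrow_mid's own x axis and vertical between 1.5 and 1.64 rad), for 0.2 s.
2. the wide bar is wedged in the slot (x of wide_mid in the frame of fence between -0.106 and -0.09 m and y of wide_mid in the frame of gauge between -0.009 and -0.001 m and z of wide_mid in the frame of gauge between 0.017 and 0.025 m and angle between the x axis of wide_mid and the x axis of gauge, either way round below 0.05 rad), for 0.2 s.
3. the stop's blade touches the end of the wedged bar (all of step 2 and x of wide_mid in the frame of stop_face between -0.084 and -0.077 m), for 0.2 s.
At the end, for the whole second after the job is handed in: The narrow bar lies flat on the tray's floor; the wide bar lies on the plate along the slot, against the straight fence, no more than 6 mm short of fully wedged (1.2 mm of play) and within 4 mm sideways; the stop's blade is within 4 mm of its end; all at rest and released (all of step 1 and all of step 3 and linear speed of each of wide, narrow below 0.01 m/s and velocity of joint stop between -0.005 and 0.005 m/s); the robot touches nothing.
It fails at once if a bystander (pot, tin, brush) is moved more than 25 mm, or the bar already in the tray more than 40 mm (distance of any of pot, tin, brush from where it was at the start of the episode above 0.025 m or distance of done from where it was at the start of the episode above 0.04 m).
It also fails if it takes over 69 s, if anything falls off the work surface, if the arm or the gripper's body presses on something with over 40 N, if the wrist force passes 120 N, or if a joint passes its speed limit or range.

## Robot

A 7-joint arm with a two-finger parallel gripper is mounted at the origin on the work surface. World frame = base frame: x ahead of the robot, y to its left, z up, the work surface at z = 0. Lengths are in m, angles in rad, forces in N, time in s.
With the tool pointing down it reaches from about 0.425 to 0.975 m from the base axis. Payload 16.7 kg.
Tool frame: the origin (TCP) lies on the centre line of the jaws, within the pads' length; the fingertips stand tip_reach ahead of it and the grasp point (between the pads) lies 5 mm behind it (tip_reach is the distance from the TCP to the fingertips, in m); z points along the fingers, y is the line along which they close (so a half turn about z gives the same grasp; the last joint's range is limited). The gripper opens to 85 mm and grips with 20 to 120 N. Pads are 22 mm wide; open, the fingers measure 114 mm over their backs; the gripper's body (76 mm by 85 mm) begins 54 mm behind the grasp point. The pads swing forward as they close: fully open they stand 13 mm farther back than shut.
Start: joints at [1.117, 0.426, 0.074, 1.606, -0.034, 1.111, -0.067], TCP at [0.202, -0.644, 0.245] pointing down, gripper open.
Joint ranges: [-2.85, 2.85], [-0.5, 2.14], [-1.23, 1.37], [0.21, 2.46], [-1.02, 4.16], [0.16, 2.05], [-2.73, 2.73]. Speed limits (rad/s): [1.89, 1.89, 2.39, 2.39, 3.01, 3.01, 3.01].

## Interface

Orientations are given as a unit quaternion [x, y, z, w].
In Python, from station import get_obs, camera, camera_info, sign_off, tip_reach gives the robot as it stands.
- The arm moves only by the tool step_arm, never from a script. Its argument "steps" is a list of rows, each a list of 6 numbers: the shift along the tool's x, y, z in m, then the turn, a rotation vector about the tool's x, y, z in rad. In form: [[dx, dy, dz, rx, ry, rz], ...]. A call has 1 to 5 rows; each row is the pose to reach, as a shift and turn from the pose commanded when the call began, along the tool's axes at that moment; what a row does not reach only later rows make up. A row lasts 1/12 s, in which the tool goes at most 41.7 mm and 7.16 degrees, less where a joint would pass 70% of its speed; a pose out of reach is approached as far as the arm can. A call with a gripper value outside its range is refused whole. "jaw" is the opening, from -1 (shut) to 1 (fully open), set as the call begins (left out, the last holds). The fingers move at their own pace and stop on an object; "grip_force" is the grip in N (left out, the last holds). Time passes only in rows, so rows that repeat a pose let the fingers close. It gives the time, the measured TCP pose, the force, the opening and the grip force at its end, in the units of the state.
- get_obs(): the state, without advancing time (a new reading comes with each control period).
- camera(name): name is "side" or "top" or "wrist"; returns (picture, depth): 420x560x3 uint8, blue, green, red; 420x560 float32, m along the optical axis (not along the pixel's ray), 0 where there is no reading.
- camera_info(name): a dict with "fx", "fy", "cx", "cy" (pixels), "pose" (4x4, takes a point from camera to world coordinates). Camera axes: x right, y down, z forward; pixel columns grow to the right and rows downward; lengths in m; the calibration is good to about 2 mm. The wrist camera is an equidistant fisheye: a pixel r from the principal point sees the ray r / f radians off the axis. A picture is of the moment at which its call begins: read the wrist's pose just before it. camera_info takes no time and is no camera call; for the wrist camera it gives the pose at the moment of the call.
- sign_off(): hands the job in; it is judged then, once.
The state is a dict: "t": time; "q": joint angles; "joint_vel": joint speeds; "joint_torque": joint torques, N m; "tool_pos": TCP position; "orientation": TCP orientation; "ft_force": force on the tool from outside, world axes, zero at the start; "wrist_torque": the same for the moment, N m; "opening": finger opening in m; "gripper_force": force on a finger pad.
Only numpy, scipy, OpenCV 4.12 (cv2) and the standard library are available. Lean on these libraries where they do the work, as an engineer would, in place of code of your own. Each camera call takes 0.05 s, during which the arm holds its last target. There are 200 camera calls.

## Working session

There is one attempt and no reset: what is moved stays moved. The work goes in short steps, Python scripts to look and compute and a tool call to move; the robot and the scene stay as the last step left them, time stands still between calls to the robot, and variables do not carry over. Pictures are saved under pics/ and viewed, at most 10 in all, crops included, and the job is handed in when it is done.

Besides the shell and the picture viewer there is one more tool, called after "Call:" by a JSON object that holds its "op" and its "data". step_arm: Moves the arm, as the interface text tells. Its arguments: {"type":"object","properties":{"steps":{"type":"array"},"jaw":{"type":"number"},"grip_force":{"type":"number"}},"required":["steps"]}

```bash
ls; mkdir -p pics; python3 - <<'E'
from station import *
import cv2,numpy as np
print(get_obs(), tip_reach)
for n in ["top","side"]:
    p,d=camera(n); np.savez(f"pics/{n}.npz",p=p,d=d,T=camera_info(n)["pose"],k=[camera_info(n)[a] for a in("fx","fy","cx","cy")])
    cv2.imwrite(f"pics/{n}0.png",p)
    print(camera_info(n))
E
```

```text
pics
{'t': 0.0, 'q': array([ 1.11751198,  0.42673301,  0.07384023,  1.60659649, -0.0341076 ,
        1.11080436, -0.06705261]), 'joint_vel': array([ 0.00067039,  0.00074012, -0.00052218, -0.00052467, -0.0001971 ,
        0.00030712,  0.0005559 ]), 'joint_torque': array([-1.74437882e-03, -9.49826217e+01,  3.76023039e+00, -4.63527131e+01,
        1.91939139e-02,  1.01839338e-02, -1.89353983e-05]), 'tool_pos': array([ 0.20178204, -0.64372967,  0.24461424]), 'orientation': array([ 9.88484649e-01,  1.51319822e-01, -1.38106561e-04, -6.26010265e-04]), 'ft_force': array([-0.50908843,  0.0719919 ,  1.00372771]), 'wrist_torque': array([-0.04899902,  0.017732  ,  0.02565809]), 'gripper_force': 0.0, 'opening': 0.08525048977645262} 0.014
{'fx': 500.3855399425741, 'fy': 500.3855399425741, 'cx': 276.43577964837624, 'cy': 208.39437170107058, 'pose': array([[-1.98225090e-02, -9.97752558e-01,  6.40070359e-02,
         4.58470677e-01],
       [-9.99802083e-01,  1.98901790e-02,  4.20128658e-04,
         5.71362745e-03],
       [-1.69229584e-03, -6.39860397e-02, -9.97949359e-01,
         1.16419115e+00],
       [ 0.00000000e+00,  0.00000000e+00,  0.00000000e+00,
         1.00000000e+00]])}
{'fx': 500.0702460656302, 'fy': 500.0702460656302, 'cx': 280.9629319480629, 'cy': 205.78937243072244, 'pose': array([[-0.94448902, -0.19068786,  0.26754183,  0.17470018],
       [-0.32851582,  0.55861142, -0.76159742,  1.01208094],
       [-0.00422454, -0.80721213, -0.59024633,  0.84234637],
       [ 0.        ,  0.        ,  0.        ,  1.        ]])}
```

View pics/top0.png

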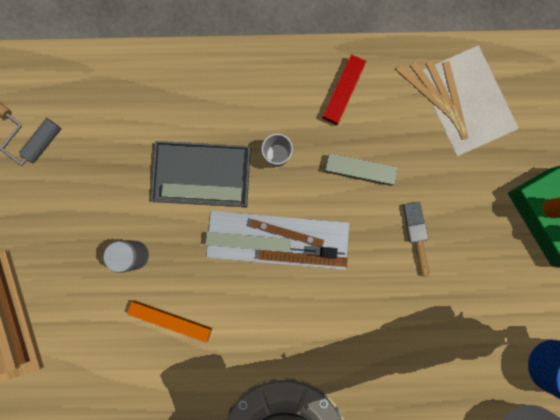

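View pics/side0.png

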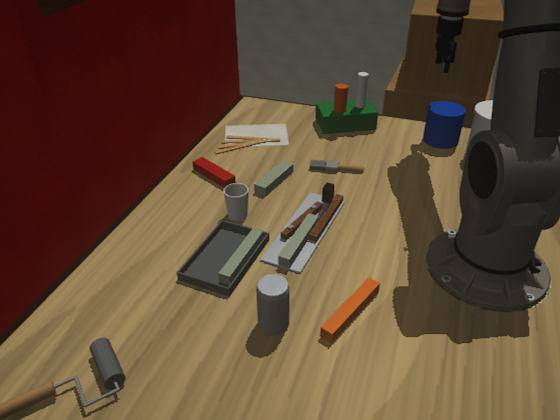

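The top view shows the gauge at (278,240) with its mouth to the left, which is world +y. The tray is at (201,174), the pot at (277,150), the tin at (120,257) and the brush at (417,238).

Candidates:
- **Narrow bar:** the grey-green bar at (248,242) in the slot fits. The orange one at (170,321) is excluded, and (200,192) is the bar already in the tray.
- **Wide bar:** the grey-green bar at (361,169) on the bench fits. The red one at (345,90) is excluded.

Next I measure them and check in one crop.

```bash
cat > h.py <<'E'
import numpy as np,cv2
from scipy.spatial.transform import Rotation as R
def world(p,d,T,k):
    v,u=np.mgrid[:d.shape[0],:d.shape[1]]
    P=np.stack([(u-k[2])/k[0]*d,(v-k[3])/k[1]*d,d],-1)@T[:3,:3].T+T[:3,3]
    return P
def plane(pts,z,T,k):  # pixels -> world plane z
    pts=np.atleast_2d(pts).astype(float)
    r=np.c_[(pts[:,0]-k[2])/k[0],(pts[:,1]-k[3])/k[1],np.ones(len(pts))]@T[:3,:3].T
    return T[:3,3]+r*((z-T[2,3])/r[:,2])[:,None]
def rect(m,z,T,k,seed=None):
    n,l,s,c=cv2.connectedComponentsWithStats(m.astype(np.uint8))
    i=l[seed[1],seed[0]] if seed else 1+np.argmax(s[1:,4])
    v,u=np.where(l==i); W=plane(np.c_[u,v],z,T,k)[:,:2]
    (cx,cy),(w,h),a=cv2.minAreaRect((W*1000).astype(np.float32))
    if w<h: w,h,a=h,w,a+90
    return np.round([cx,cy,w,h,(a+90)%180-90],1),len(u)
E
python3 - <<'E'
from h import *
f=np.load("pics/top.npz");p,d,T,k=f["p"],f["d"],f["T"],f["k"]
P=world(p,d,T,k);hsv=cv2.cvtColor(p,cv2.COLOR_BGR2HSV)
for s in [(361,169),(248,242),(200,192),(201,165),(215,220),(300,220),(277,135)]: print(s,hsv[s[1],s[0]],P[s[1],s[0]].round(3))
h=hsv.astype(int)
hz=P[...,2]
gg=(h[...,0]>20)&(h[...,0]<75)&(h[...,1]<85)&(h[...,2]>95)
for n,s,z in [("wide",(361,169),.03),("narrow",(248,242),.036),("done",(200,192),.035)]:
    m=(abs(hz-z)<.008)&gg
    print(n,rect(m,z,T,k,s), np.median(hz[m]))
t=cv2.inRange(hsv,(0,0,0),(180,110,75))>0
b=np.zeros_like(t);b[130:215,140:260]=1
print("tray",rect(t&b,.015,T,k)); print("tray rim",rect((hz>.019)&(hz<.031)&~gg&b,.025,T,k))
b=np.zeros_like(t);b[203:275,200:358]=1
pl=b&(h[...,1]<60)&(h[...,2]>90)|(b&(hz>.012)); print("plate",rect(pl,.006,T,k,(300,220)))
wood=b&(hz>.014)&(hz<.032)&(h[...,1]>100)
for s in [(280,232),(310,258)]:print("fence",s,rect(wood,.024,T,k,s) if wood[s[1],s[0]] else h[s[1],s[0]])
c=b&(hz>.05);print("grip",rect(c,.0775,T,k))
cv2.imwrite("pics/crop.png",cv2.resize(p[145:275,195:405],None,fx=3.8,fy=3.8,interpolation=cv2.INTER_CUBIC))
E
```

```text
(361, 169) [ 41  36 158] [ 0.618 -0.189  0.029]
(248, 242) [ 41  37 152] [0.456 0.072 0.035]
(200, 192) [ 44  36 149] [0.572 0.179 0.034]
(201, 165) [72 14 91] [0.638 0.18  0.005]
(215, 220) [105  12 170] [0.509 0.149 0.005]
(300, 220) [ 98  12 177] [ 0.505 -0.048  0.004]
(277, 135) [165   5 103] [0.689 0.002 0.082]
wide (array([ 618.7, -189.2,  160.1,   40.5,   76.7]), 1219) 0.03341099866777664
narrow (array([457.2,  71.7, 189.7,  30. ,  83.9]), 1120) 0.03417647555905434
done (array([572.3, 175.4, 179.8,  29.9,  85.6]), 1039) 0.03401367827446111
tray (array([615.6, 182.4, 219. , 137.2,  85.6]), 561)
tray rim (array([615.6, 179. , 220.2, 140.2,  85.5]), 683)
plate (array([460.4,   6.3, 330.5, 109.7,  84. ]), 6576)
fence (280, 232) (array([475.8, -14.8,  97.2,  15.3,  72.6]), 272)
fence (310, 258) (array([417.8, -51.4, 200.8,  19.6,  83.9]), 711)
grip (array([ 430.5, -104.6,   35.5,   24.1,   80.8]), 185)
```

View pics/crop.png

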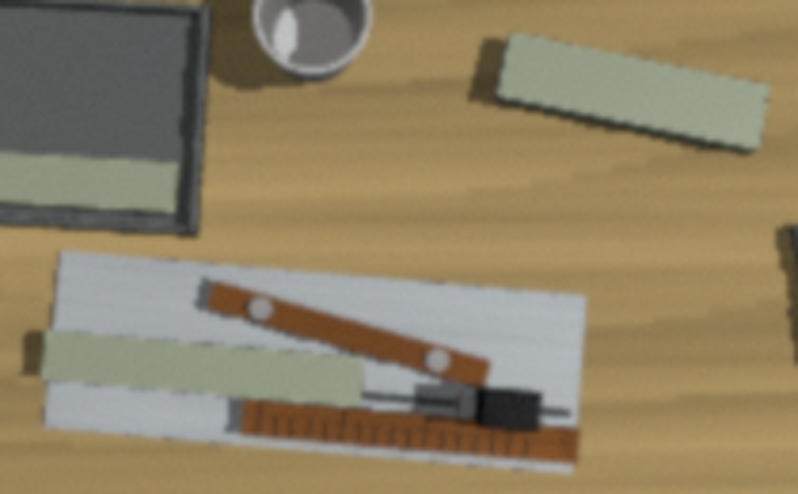

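The crop confirms it. The narrow bar (190 x 30, grey-green) lies in the slot at crop (200,365). The wide bar (160 x 40, grey-green) lies on the bench at (635,92). The stop grip is at (510,408). Now I plan the approach.

```bash
cat > plan.py <<'E'
import sys,numpy as np
from scipy.spatial.transform import Rotation as R
from station import get_obs
# usage: plan.py x y z yawdeg [x y z yaw ...] (mm), tool down, tool x at yaw; prints rows per call
o=get_obs(); p=np.array(o["tool_pos"])*1000; q=R.from_quat(o["orientation"])
def down(y): return R.from_euler("z",y,degrees=True)*R.from_euler("x",180,degrees=True)
a=list(map(float,sys.argv[1:])); vmax=float(__import__("os").environ.get("V",38))
print("at",p.round(1),"yaw",round(np.degrees(np.arctan2(*q.apply([1,0,0])[[1,0]])),2),"tilt z",q.apply([0,0,1]).round(4),"F",o["ft_force"].round(1),"open",round(o["opening"]*1000,1),"t",o["t"])
for i in range(0,len(a),4):
    g=np.array(a[i:i+3]);G=down(a[i+3]);rv=(q.inv()*G).as_rotvec()
    n=max(1,int(np.ceil(max(np.linalg.norm(g-p)/vmax,np.degrees(np.linalg.norm(rv))/6.8))))
    c=0
    while c<n:
        m=min(5,n-c);p0=p+(g-p)*c/n;q0=q*R.from_rotvec(rv*c/n)
        row=lambda j:"["+",".join("%g"%round(v,3) for v in [*(q0.inv().apply((g-p)*j/n)/1000),*(rv*j/n)])+"]"
        print("["+",".join(row(j) for j in range(1,m+1))+"]");c+=m
    p,q=g,G
E
python3 plan.py 500 -300 220 45 460.5 103 120 84
```

```text
at [ 201.8 -643.8  244.7] yaw 17.4 tilt z [-4.0e-04  1.1e-03 -1.0e+00] F [-0.4  0.1 -0.2] open 85.5 t 0.1
[[0.032,-0.02,0.002,-0,-0,-0.04],[0.065,-0.04,0.004,-0,-0,-0.08],[0.097,-0.06,0.006,-0,-0,-0.12],[0.129,-0.08,0.008,-0,-0,-0.161],[0.161,-0.1,0.01,-0,-0,-0.201]]
[[0.036,-0.013,0.002,-0,-0,-0.04],[0.071,-0.026,0.004,-0,-0,-0.08],[0.107,-0.039,0.006,-0,-0,-0.12],[0.142,-0.052,0.008,-0,-0,-0.161],[0.178,-0.065,0.01,-0,-0,-0.201]]
[[0.037,-0.006,0.002,-0,-0,-0.04],[0.075,-0.011,0.004,-0,-0,-0.08]]
[[0.023,-0.028,0.009,0,0,-0.062],[0.047,-0.057,0.018,0,0,-0.124],[0.07,-0.085,0.027,0,0,-0.186],[0.093,-0.114,0.036,0,0,-0.248],[0.117,-0.142,0.045,0,0,-0.309]]
[[0.031,-0.02,0.009,0,0,-0.062],[0.062,-0.04,0.018,0,0,-0.124],[0.093,-0.06,0.027,0,0,-0.186],[0.124,-0.08,0.036,0,0,-0.248],[0.155,-0.1,0.045,0,0,-0.309]]
[[0.036,-0.01,0.009,0,0,-0.062]]
```

Call:
{"op": "step_arm", "data": {"steps": [[0.032,-0.02,0.002,0,0,-0.04],[0.065,-0.04,0.004,0,0,-0.08],[0.097,-0.06,0.006,0,0,-0.12],[0.129,-0.08,0.008,0,0,-0.16],[0.161,-0.1,0.01,0,0,-0.2]], "jaw": 0.2, "grip_force": 60}}

```text
t: 0.52
tool_pos: [0.3263, -0.4988, 0.235]
orientation: [0.968, 0.25, -0.0, -0.0]
ft_force: [0.3, -0.7, -0.2]
opening: 0.0509
gripper_force: 0.0
```

Call:
{"op": "step_arm", "data": {"steps": [[0.036,-0.013,0.002,0,0,-0.04],[0.071,-0.026,0.004,0,0,-0.08],[0.107,-0.039,0.006,0,0,-0.12],[0.142,-0.052,0.008,0,0,-0.16],[0.178,-0.065,0.01,0,0,-0.2]]}}

```text
t: 0.93
tool_pos: [0.4508, -0.356, 0.2251]
orientation: [0.938, 0.345, -0.0, -0.0]
ft_force: [0.7, -0.5, -0.8]
opening: 0.051
gripper_force: 0.0
```

Call:
{"op": "step_arm", "data": {"steps": [[0.037,-0.006,0.002,0,0,-0.04],[0.075,-0.011,0.004,0,0,-0.08]]}}

```text
t: 1.1
tool_pos: [0.5008, -0.2991, 0.2211]
orientation: [0.924, 0.383, -0.0, -0.0]
ft_force: [-0.1, -1.5, 0.7]
opening: 0.0512
gripper_force: 0.0
```

Call:
{"op": "step_arm", "data": {"steps": [[0.023,-0.028,0.009,0,0,-0.062],[0.047,-0.057,0.018,0,0,-0.124],[0.07,-0.085,0.027,0,0,-0.186],[0.093,-0.114,0.036,0,0,-0.248],[0.117,-0.142,0.045,0,0,-0.309]]}}

```text
t: 1.52
tool_pos: [0.482, -0.116, 0.1758]
orientation: [0.854, 0.521, -0.0, -0.0]
ft_force: [0.8, 0.2, -0.4]
opening: 0.0512
gripper_force: 0.0
```

Call:
{"op": "step_arm", "data": {"steps": [[0.031,-0.02,0.009,0,0,-0.062],[0.062,-0.04,0.018,0,0,-0.124],[0.093,-0.06,0.027,0,0,-0.186],[0.124,-0.08,0.036,0,0,-0.248],[0.155,-0.1,0.045,0,0,-0.309]]}}

```text
t: 1.93
tool_pos: [0.4647, 0.0676, 0.131]
orientation: [0.763, 0.646, 0.0, 0.0]
ft_force: [1.9, -0.7, -0.4]
opening: 0.0511
gripper_force: 0.0
```

Call:
{"op": "step_arm", "data": {"steps": [[0.036,-0.01,0.009,0,0,-0.062],[0.036,-0.01,0.009,0,0,-0.062]]}}

```text
t: 2.1
tool_pos: [0.4599, 0.1099, 0.1213]
orientation: [0.74, 0.672, 0.0, -0.001]
ft_force: [-1.2, 0.7, 0.2]
opening: 0.0509
gripper_force: 0.0
```

```bash
python3 -c "
from station import *;print(tip_reach)"; python3 plan.py 460.5 103 26 84; python3 - <<'E'
from station import *;import cv2,numpy as np
i=camera_info("wrist");p,d=camera("wrist");np.savez("pics/w1.npz",p=p,d=d,T=i["pose"],k=[i[a] for a in("fx","fy","cx","cy")]);cv2.imwrite("pics/w1.png",p)
E
```

```text
0.014
at [459.9 109.9 121.3] yaw 84.52 tilt z [-0.0012  0.0025 -1.    ] F [-1.2  0.7  0.2] open 50.9 t 2.1
[[-0.002,0,0.032,-0,-0.001,0.003],[-0.005,0.001,0.064,-0.001,-0.002,0.006],[-0.007,0.001,0.095,-0.001,-0.002,0.009]]
```

View pics/w1.png

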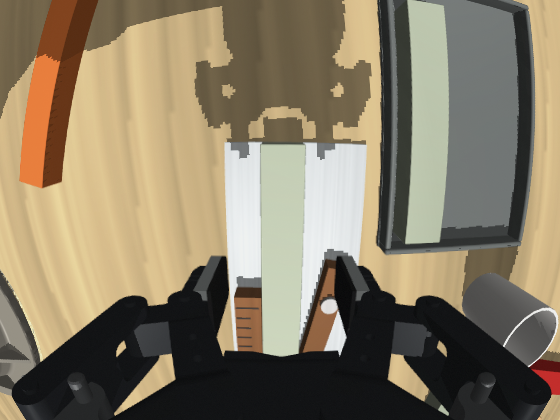

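```bash
python3 plan.py 460.5 103 26 84
```

```text
at [460.4 106.8 121.6] yaw 84.26 tilt z [-0.0014  0.0012 -1.    ] F [ 1.1 -0.8 -0.5] open 51.5 t 2.15
[[-0.001,0,0.032,-0.001,-0,0.002],[-0.003,0,0.064,-0.001,-0.001,0.003],[-0.004,0.001,0.096,-0.002,-0.001,0.005]]
```

The wrist view shows the bar at (283,200), centred between the fingers at (218,270) and (345,270). I descend and grip.

Call:
{"op": "step_arm", "data": {"steps": [[0,0,0.025,0,0,0],[0,0,0.05,0,0,0],[0,0,0.07,0,0,0],[0,0,0.085,0,0,0],[0,0,0.095,0,0,0]]}}

```text
t: 2.57
tool_pos: [0.461, 0.1022, 0.0258]
orientation: [0.744, 0.668, -0.001, -0.0]
ft_force: [0.1, 0.7, -0.7]
opening: 0.0513
gripper_force: 0.0
```

Call:
{"op": "step_arm", "data": {"steps": [[0,0,0,0,0,0],[0,0,0,0,0,0],[0,0,0,0,0,0],[0,0,0,0,0,0]], "jaw": -0.6, "grip_force": 60}}

```text
t: 2.9
tool_pos: [0.4621, 0.1032, 0.0282]
orientation: [0.744, 0.668, 0.001, 0.0]
ft_force: [0.5, -1.1, -1.7]
opening: 0.0286
gripper_force: 59.8
```

Call:
{"op": "step_arm", "data": {"steps": [[0.005,0,0,0,0,0],[0.012,0,0,0,0,0],[0.02,0,-0.001,0,0,0],[0.03,0,-0.002,0,0,0]]}}

```text
t: 3.23
tool_pos: [0.4649, 0.1339, 0.0296]
orientation: [0.744, 0.668, 0.0, 0.0]
ft_force: [0.8, -0.0, -1.9]
opening: 0.0292
gripper_force: 59.8
```

```bash
python3 plan.py 464.5 134 100 84; V=28 python3 plan.py 464.5 134 100 84 638 209 100 85.5 638 209 31 85.5 
```

```text
at [464.9 133.9  29.6] yaw 83.86 tilt z [ 3.e-04  1.e-04 -1.e+00] F [ 0.8 -0.  -1.9] open 29.2 t 3.2333
[[0,-0,-0.035,0,-0,-0.001],[0,-0,-0.07,0,-0,-0.002]]
at [464.9 133.9  29.6] yaw 83.86 tilt z [ 3.e-04  1.e-04 -1.e+00] F [ 0.8 -0.  -1.9] open 29.2 t 3.2333
[[0,-0,-0.023,0,-0,-0.001],[0,-0,-0.047,0,-0,-0.002],[0,-0,-0.07,0,-0,-0.002]]
[[0.013,0.024,0,0,0,-0.004],[0.026,0.047,0,0,0,-0.007],[0.04,0.071,0,0,0,-0.011],[0.053,0.094,0,0,0,-0.015],[0.066,0.118,0,0,0,-0.019]]
[[0.013,0.024,0,0,0,-0.004],[0.026,0.048,0,0,0,-0.007]]
[[0,-0,0.023,0,0,0],[0,-0,0.046,0,0,0],[0,-0,0.069,0,0,0]]
```

Call:
{"op": "step_arm", "data": {"steps": [[0,0,-0.008,0,0,0],[0,0,-0.02,0,0,0],[0,0,-0.04,0,0,0],[0,0,-0.06,0,0,0],[0,0,-0.07,0,0,0]]}}

```text
t: 3.65
tool_pos: [0.4654, 0.1334, 0.1021]
orientation: [0.744, 0.668, 0.001, 0.001]
ft_force: [1.9, 0.2, -1.9]
opening: 0.0288
gripper_force: 59.9
```

Call:
{"op": "step_arm", "data": {"steps": [[0.01,0.018,0,0,0,-0.004],[0.024,0.043,0,0,0,-0.008],[0.04,0.071,0,0,0,-0.012],[0.053,0.094,0,0,0,-0.016],[0.066,0.118,0,0,0,-0.02]]}}

```text
t: 4.07
tool_pos: [0.5903, 0.1863, 0.0998]
orientation: [0.737, 0.676, 0.0, 0.0]
ft_force: [-0.2, 0.2, -2.7]
opening: 0.0289
gripper_force: 59.9
```

Call:
{"op": "step_arm", "data": {"steps": [[0.012,0.023,0,0,0,-0.005],[0.02,0.038,0,0,0,-0.007],[0.026,0.048,0,0,0,-0.007],[0.026,0.048,0,0,0,-0.007]]}}

```text
t: 4.4
tool_pos: [0.6408, 0.2087, 0.0995]
orientation: [0.735, 0.678, 0.001, -0.0]
ft_force: [-1.4, -0.8, -2.1]
opening: 0.0289
gripper_force: 59.8
```

```bash
python3 plan.py 638 209 31 85.5; python3 - <<'E'
from station import *;import cv2
a=camera("top")[0][100:300,100:400];b=camera("side")[0][170:370,150:400]
import numpy as np
cv2.imwrite("pics/c2.png",np.hstack([cv2.resize(a,(450,300)),cv2.resize(b,(350,300))]))
E
```

```text
at [640.8 208.7  99.5] yaw 85.4 tilt z [ 6.e-04  1.e-03 -1.e+00] F [-1.4 -0.8 -2.1] open 28.9 t 4.4
[[0,-0.001,0.034,0,-0.001,-0.001],[0,-0.003,0.069,0.001,-0.001,-0.002]]
```

View pics/c2.png

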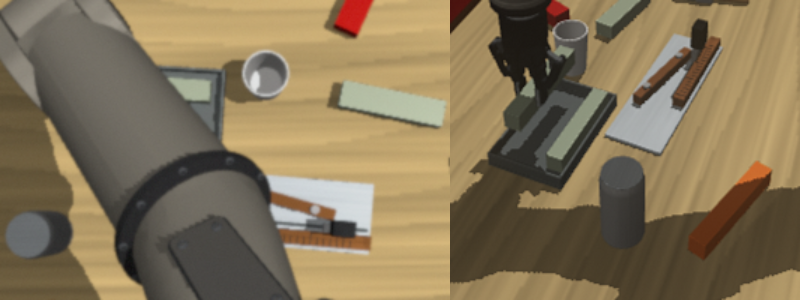

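The side view shows the bar held level above the tray at (535,95), and the pot is clear. I lower it and release.

Call:
{"op": "step_arm", "data": {"steps": [[0,0,0.02,0,0,0],[0,0,0.042,0,0,0],[0,0,0.058,0,0,0],[0,0,0.067,0,0,0],[0,0,0.07,0,0,0]]}}

```text
t: 4.92
tool_pos: [0.6381, 0.2072, 0.0278]
orientation: [0.735, 0.678, -0.001, -0.0]
ft_force: [0.4, 0.8, -2.8]
opening: 0.0287
gripper_force: 59.9
```

Call:
{"op": "step_arm", "data": {"steps": [[0,0,0.001,0,0,0],[0,0,0.002,0,0,0],[0,0,0.003,0,0,0]]}}

```text
t: 5.17
tool_pos: [0.6397, 0.208, 0.0273]
orientation: [0.735, 0.678, 0.001, 0.0]
ft_force: [0.9, 0.6, -2.1]
opening: 0.0291
gripper_force: 59.9
```

Call:
{"op": "step_arm", "data": {"steps": [[0,0,0,0,0,0],[0,0,0,0,0,0],[0,0,0,0,0,0],[0,0,0,0,0,0]], "jaw": 0.1}}

```text
t: 5.5
tool_pos: [0.6394, 0.2079, 0.0268]
orientation: [0.735, 0.678, 0.0, 0.0]
ft_force: [-0.2, -0.7, -1.0]
opening: 0.0472
gripper_force: 0.0
```

Call:
{"op": "step_arm", "data": {"steps": [[0,0,-0.02,0,0,0],[0,0,-0.05,0,0,0],[0,0,-0.08,0,0,0],[0,0,-0.11,0,0,0],[0,0,-0.13,0,0,0]]}}

```text
t: 5.92
tool_pos: [0.6399, 0.2082, 0.1596]
orientation: [0.735, 0.678, 0.001, 0.0]
ft_force: [-0.2, -0.2, -0.2]
opening: 0.0471
gripper_force: 0.0
```

```bash
V=36 python3 plan.py 560 -30 160 80 618.7 -189.2 120 77
```

```text
at [639.9 208.2 159.6] yaw 85.42 tilt z [ 0.0025  0.001  -1.    ] F [-0.2 -0.2 -0.2] open 47.1 t 5.9167
[[-0.035,-0.009,-0,0,-0,0.014],[-0.07,-0.017,-0,0.001,-0,0.027],[-0.105,-0.026,-0,0.001,-0.001,0.041],[-0.139,-0.035,-0,0.001,-0.001,0.054],[-0.174,-0.043,-0.001,0.002,-0.001,0.068]]
[[-0.035,-0.006,-0,0,-0,0.014],[-0.071,-0.013,-0,0.001,-0,0.027]]
[[-0.029,0.017,0.008,0,-0,0.01],[-0.059,0.034,0.016,0,-0,0.021],[-0.088,0.051,0.024,0,-0,0.031],[-0.117,0.068,0.032,0,-0,0.042],[-0.147,0.085,0.04,0,-0,0.052]]
```

Call:
{"op": "step_arm", "data": {"steps": [[-0.035,-0.009,0,0,0,0.014],[-0.07,-0.017,0,0,0,0.027],[-0.105,-0.026,0,0,0,0.041],[-0.139,-0.035,0,0,0,0.054],[-0.174,-0.043,0,0,0,0.068]], "jaw": 0.5}}

```text
t: 6.33
tool_pos: [0.5816, 0.0365, 0.1567]
orientation: [0.758, 0.653, 0.0, 0.0]
ft_force: [1.0, -0.7, -0.2]
opening: 0.0641
gripper_force: 0.0
```

Call:
{"op": "step_arm", "data": {"steps": [[-0.035,-0.006,0,0,0,0.014],[-0.071,-0.013,0,0,0,0.027]]}}

```text
t: 6.5
tool_pos: [0.5585, -0.0319, 0.1567]
orientation: [0.766, 0.642, 0.0, 0.0]
ft_force: [0.5, 0.9, 0.8]
opening: 0.0642
gripper_force: 0.0
```

Call:
{"op": "step_arm", "data": {"steps": [[-0.029,0.017,0.008,0,0,0.01],[-0.059,0.034,0.016,0,0,0.021],[-0.088,0.051,0.024,0,0,0.031],[-0.11,0.068,0.032,0,0,0.042],[-0.132,0.085,0.04,0,0,0.052]]}}

```text
t: 6.92
tool_pos: [0.6202, -0.1773, 0.1163]
orientation: [0.783, 0.622, 0.0, 0.0]
ft_force: [-0.2, 0.7, 1.0]
opening: 0.0641
gripper_force: 0.0
```

Call:
{"op": "step_arm", "data": {"steps": [[0,0,0,0,0,0],[0,0,0,0,0,0]]}}

```text
t: 7.08
tool_pos: [0.6197, -0.1768, 0.1156]
orientation: [0.783, 0.621, -0.0, -0.0]
ft_force: [-0.4, 1.7, -0.3]
opening: 0.0638
gripper_force: 0.0
```

```bash
python3 - <<'E'
from station import *;from h import *
i=camera_info("top");p,d=camera("top");T=i["pose"];k=[i[a] for a in("fx","fy","cx","cy")]
np.savez("pics/top3.npz",p=p,d=d,T=T,k=k)
i=camera_info("wrist");w=camera("wrist")[0]
cv2.imwrite("pics/c3.png",np.hstack([cv2.resize(p[100:300,100:400],(450,300)),cv2.resize(w,(350,300))]))
P=world(p,d,T,k);h=cv2.cvtColor(p,cv2.COLOR_BGR2HSV).astype(int);hz=P[...,2]
gg=(h[...,0]>20)&(h[...,0]<75)&(h[...,1]<85)&(h[...,2]>85)
m=gg&(abs(hz-.035)<.009);m[:,250:]=0;n,l,s,c=cv2.connectedComponentsWithStats(m.astype(np.uint8))
for j in range(1,n):
  if s[j,4]>150: print(rect(l==j,.035,T,k))
wd=(h[...,1]>100)&(hz>.014)&(hz<.036);wd[:203]=0;wd[275:]=0;wd[:,:240]=0;wd[:,352:]=0
n,l,s,c=cv2.connectedComponentsWithStats(wd.astype(np.uint8))
for j in range(1,n):
  if s[j,4]>60: print("wood",rect(l==j,.024,T,k),s[j])
E
python3 plan.py 622.2 -174.6 22 76.7
```

```text
(array([637.1, 177. , 188.8,  31.4,  84.9]), 1103)
(array([572. , 175.9, 178.9,  30.5,  85.6]), 1039)
wood (array([475.6, -14.8,  97.2,  14.9,  72.5]), 271) [265 224  43  18 271]
wood (array([453.7, -84.3,  23.7,  15.1,  70.4]), 66) [311 238  12   9  66]
wood (array([417.7, -51.4, 200.8,  19.3,  83.9]), 701) [259 251  89  16 701]
at [ 619.7 -174.5  116.4] yaw 77.03 tilt z [-0.e+00  6.e-04 -1.e+00] F [ 0.8 -1.3  0. ] open 64.0 t 7.1833
[[0,0.001,0.031,-0,-0,0.002],[0,0.002,0.063,-0,-0,0.004],[0,0.002,0.094,-0,-0.001,0.006]]
```

View pics/c3.png

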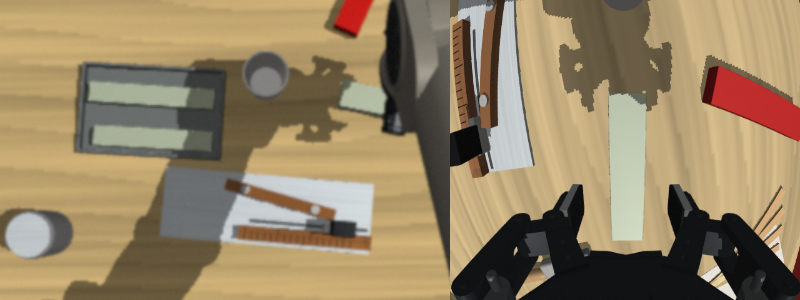

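Narrow bar lies flat in the tray at (637,177) mm, beside the other bar. In the wrist view the wide bar at (628,165) is centred between the fingers. I grasp it.

Call:
{"op": "step_arm", "data": {"steps": [[0,0.001,0.025,0,0,0.003],[0,0.001,0.05,0,0,0.005],[0,0.001,0.07,0,0,0.005],[0,0.001,0.085,0,0,0.005],[0,0.001,0.093,0,0,0.005]]}}

```text
t: 7.6
tool_pos: [0.6201, -0.1743, 0.022]
orientation: [0.784, 0.621, -0.0, -0.001]
ft_force: [-0.3, 0.2, 0.2]
opening: 0.0637
gripper_force: 0.0
```

Call:
{"op": "step_arm", "data": {"steps": [[0,0,0,0,0,0],[0,0,0,0,0,0],[0,0,0,0,0,0],[0,0,0,0,0,0]], "jaw": -0.4, "grip_force": 60}}

```text
t: 7.93
tool_pos: [0.6214, -0.1756, 0.0245]
orientation: [0.784, 0.62, 0.0, 0.001]
ft_force: [0.6, -0.1, -3.8]
opening: 0.0388
gripper_force: 61.7
```

Call:
{"op": "step_arm", "data": {"steps": [[0,0,-0.008,0,0,0],[0,0,-0.02,0,0,0],[0,0,-0.045,0,0,0],[0,0,-0.07,0,0,0],[0,0,-0.09,0,0,0]]}}

```text
t: 8.35
tool_pos: [0.6213, -0.1755, 0.1165]
orientation: [0.784, 0.621, 0.001, 0.001]
ft_force: [1.4, 0.3, -2.4]
opening: 0.0392
gripper_force: 61.7
```

```bash
V=30 python3 plan.py 530 0 130 80 474 164 100 84 474 164 33 84
```

```text
at [ 621.3 -175.5  116.5] yaw 76.71 tilt z [ 1.9e-03 -3.0e-04 -1.0e+00] F [ 1.4  0.3 -2.4] open 39.2 t 8.35
[[0.021,-0.018,-0.002,0,-0,-0.008],[0.043,-0.037,-0.004,0.001,-0,-0.016],[0.064,-0.055,-0.006,0.001,-0,-0.025],[0.086,-0.074,-0.008,0.001,-0,-0.033],[0.107,-0.092,-0.01,0.001,-0,-0.041]]
[[0.022,-0.018,-0.002,0,-0,-0.008],[0.044,-0.035,-0.004,0.001,-0,-0.016]]
[[0.025,-0.014,0.005,-0,0,-0.012],[0.051,-0.028,0.01,-0,0,-0.023],[0.076,-0.042,0.015,-0,0,-0.035],[0.101,-0.056,0.02,-0,0,-0.047],[0.126,-0.07,0.025,-0,0,-0.058]]
[[0.026,-0.012,0.005,-0,0,-0.012]]
[[0,-0,0.022,0,0,0],[0,-0,0.045,0,0,0],[0,-0,0.067,0,0,0]]
```

Call:
{"op": "step_arm", "data": {"steps": [[0.015,-0.013,-0.002,0,0,-0.008],[0.036,-0.031,-0.004,0,0,-0.016],[0.06,-0.052,-0.006,0,0,-0.025],[0.084,-0.073,-0.008,0,0,-0.033],[0.107,-0.092,-0.01,0,0,-0.041]]}}

```text
t: 8.77
tool_pos: [0.555, -0.049, 0.1249]
orientation: [0.771, 0.637, 0.0, 0.001]
ft_force: [0.9, 1.5, -2.2]
opening: 0.0385
gripper_force: 61.7
```

Call:
{"op": "step_arm", "data": {"steps": [[0.022,-0.018,-0.002,0,0,-0.008],[0.044,-0.035,-0.004,0,0,-0.016]]}}

```text
t: 8.93
tool_pos: [0.5292, 0.0008, 0.1289]
orientation: [0.766, 0.643, 0.0, 0.001]
ft_force: [0.5, 0.7, -2.8]
opening: 0.039
gripper_force: 61.7
```

Call:
{"op": "step_arm", "data": {"steps": [[0.025,-0.014,0.005,0,0,-0.012],[0.051,-0.028,0.01,0,0,-0.023],[0.076,-0.042,0.015,0,0,-0.035],[0.101,-0.056,0.02,0,0,-0.047],[0.126,-0.07,0.025,0,0,-0.058]]}}

```text
t: 9.35
tool_pos: [0.4827, 0.1371, 0.1036]
orientation: [0.747, 0.665, 0.001, 0.001]
ft_force: [0.6, 0.8, -3.1]
opening: 0.0387
gripper_force: 61.8
```

Call:
{"op": "step_arm", "data": {"steps": [[0.015,-0.007,0.003,0,0,-0.007],[0.026,-0.012,0.005,0,0,-0.012],[0.026,-0.012,0.025,0,0,-0.012],[0.026,-0.012,0.045,0,0,-0.012],[0.026,-0.012,0.055,0,0,-0.012]]}}

```text
t: 9.77
tool_pos: [0.4739, 0.1626, 0.0466]
orientation: [0.743, 0.669, -0.0, 0.0]
ft_force: [-0.8, -0.8, -2.8]
opening: 0.0389
gripper_force: 61.6
```

Call:
{"op": "step_arm", "data": {"steps": [[0,0,0,0,0,0],[0,0,0,0,0,0]]}}

```text
t: 9.93
tool_pos: [0.4742, 0.1629, 0.0478]
orientation: [0.743, 0.669, -0.0, -0.0]
ft_force: [0.9, -0.5, -1.9]
opening: 0.0387
gripper_force: 61.6
```

```bash
V=15 python3 plan.py 474 164 31 84;  python3 - <<'E'
from station import *;from h import *
i=camera_info("wrist");w,d=camera("wrist");np.savez("pics/w4.npz",p=w,d=d,T=i["pose"],k=[i[a] for a in("fx","fy","cx","cy")])
s=camera("side")[0];t=camera("top")[0]
cv2.imwrite("pics/c4.png",np.hstack([cv2.resize(s[170:320,200:360],(400,375)),cv2.resize(t[190:290,150:370],(400,182)).repeat(1,0) if 0 else cv2.copyMakeBorder(cv2.resize(t[190:290,150:370],(400,182)),0,193,0,0,0)]))
E
python3 - <<'E'
E
```

```text
at [474.2 162.9  47.8] yaw 83.95 tilt z [-3.e-04 -2.e-04 -1.e+00] F [ 0.9 -0.5 -1.9] open 38.7 t 9.9333
[[0.001,-0,0.008,-0,0,-0],[0.001,-0,0.017,-0,0,-0.001]]
```

View pics/c4.png

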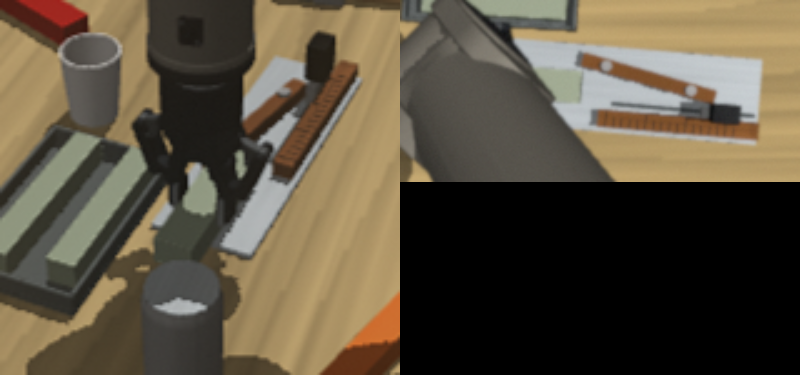

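The side crop shows the bar held just above the plate at (215,200), with its lead end before the slot and between both fences (top crop (570,85)). I lower it to the plate.

Call:
{"op": "step_arm", "data": {"steps": [[0,0,0.006,0,0,0],[0,0,0.012,0,0,0],[0,0,0.015,0,0,0],[0,0,0.016,0,0,0],[0,0,0.016,0,0,0]]}}

```text
t: 10.5
tool_pos: [0.4737, 0.1631, 0.0309]
orientation: [0.743, 0.669, -0.0, -0.0]
ft_force: [-1.2, -0.1, -2.3]
opening: 0.0385
gripper_force: 61.7
```

Call:
{"op": "step_arm", "data": {"steps": [[0,0,0.0005,0,0,0],[0,0,0.001,0,0,0],[0,0,0.0015,0,0,0],[0,0,0.002,0,0,0]]}}

```text
t: 10.83
tool_pos: [0.4741, 0.1633, 0.0302]
orientation: [0.743, 0.669, 0.0, 0.0]
ft_force: [-10.5, -2.1, 32.1]
opening: 0.0386
gripper_force: 65.8
```

Call:
{"op": "step_arm", "data": {"steps": [[0,0,-0.0012,0,0,0],[0,0,-0.0012,0,0,0]], "grip_force": 25}}

```text
t: 11.0
tool_pos: [0.4742, 0.1632, 0.0309]
orientation: [0.743, 0.669, 0.0, 0.0]
ft_force: [-0.0, -1.0, -2.7]
opening: 0.0386
gripper_force: 61.8
```

Call:
{"op": "step_arm", "data": {"steps": [[-0.003,0,0,0,0,0],[-0.007,0,0,0,0,0],[-0.011,0,0,0,0,0],[-0.015,0,0,0,0,0],[-0.018,0,0,0,0,0]]}}

```text
t: 11.42
tool_pos: [0.472, 0.1444, 0.0304]
orientation: [0.743, 0.669, -0.0, 0.0]
ft_force: [0.5, -0.3, -2.8]
opening: 0.0384
gripper_force: 61.8
```

Call:
{"op": "step_arm", "data": {"steps": [[-0.003,0,0,0,0,0],[-0.006,0,0,0,0,0],[-0.009,0,0,0,0,0],[-0.012,0,0,0,0,0]]}}

```text
t: 11.75
tool_pos: [0.4708, 0.133, 0.0306]
orientation: [0.743, 0.669, 0.0, -0.0]
ft_force: [0.3, -1.2, -2.8]
opening: 0.0385
gripper_force: 61.8
```

Call:
{"op": "step_arm", "data": {"steps": [[-0.003,0,0,0,0,0],[-0.006,0,0,0,0,0],[-0.009,0,0,0,0,0],[-0.011,0,0,0,0,0],[-0.012,0,0,0,0,0]], "jaw": -0.4, "grip_force": 25}}

```text
t: 12.17
tool_pos: [0.4687, 0.1219, 0.0304]
orientation: [0.743, 0.669, -0.0, -0.001]
ft_force: [-7.4, 8.8, -1.2]
opening: 0.0389
gripper_force: 61.9
```

Call:
{"op": "step_arm", "data": {"steps": [[0,-0.0003,0,0,0,0],[0,-0.0006,0,0,0,0],[0,-0.0009,0,0,0,0],[0,-0.001,0,0,0,0]]}}

```text
t: 12.5
tool_pos: [0.4683, 0.1216, 0.0305]
orientation: [0.743, 0.669, -0.0, -0.0]
ft_force: [-2.2, 3.3, -3.9]
opening: 0.0385
gripper_force: 61.7
```

Call:
{"op": "step_arm", "data": {"steps": [[0,-0.0003,0,0,0,0],[0,-0.0006,0,0,0,0],[0,-0.0009,0,0,0,0],[0,-0.001,0,0,0,0]]}}

```text
t: 12.83
tool_pos: [0.4678, 0.1213, 0.0306]
orientation: [0.743, 0.669, 0.0, 0.0]
ft_force: [0.5, 1.0, -3.2]
opening: 0.039
gripper_force: 61.7
```

Call:
{"op": "step_arm", "data": {"steps": [[0,-0.0003,0,0,0,0],[0,-0.0006,0,0,0,0],[0,-0.0009,0,0,0,0],[0,-0.001,0,0,0,0]]}}

```text
t: 13.17
tool_pos: [0.4666, 0.1217, 0.0306]
orientation: [0.743, 0.669, 0.0, 0.0]
ft_force: [0.2, -0.2, -3.0]
opening: 0.0386
gripper_force: 61.7
```

Call:
{"op": "step_arm", "data": {"steps": [[0,-0.0003,0,0,0,0],[0,-0.0006,0,0,0,0],[0,-0.0009,0,0,0,0],[0,-0.001,0,0,0,0]]}}

```text
t: 13.5
tool_pos: [0.4655, 0.1218, 0.0305]
orientation: [0.743, 0.669, 0.0, -0.0]
ft_force: [0.2, -0.1, -2.2]
opening: 0.0385
gripper_force: 61.7
```

Call:
{"op": "step_arm", "data": {"steps": [[-0.001,0,0,0,0,0],[-0.002,0,0,0,0,0],[-0.003,0,0,0,0,0],[-0.004,0,0,0,0,0]]}}

```text
t: 13.83
tool_pos: [0.4651, 0.1177, 0.0305]
orientation: [0.743, 0.669, 0.0, -0.0]
ft_force: [-0.0, -0.7, -3.0]
opening: 0.0388
gripper_force: 61.7
```

Call:
{"op": "step_arm", "data": {"steps": [[0,-0.0003,0,0,0,0],[0,-0.0006,0,0,0,0],[0,-0.0009,0,0,0,0],[0,-0.001,0,0,0,0]]}}

```text
t: 14.17
tool_pos: [0.4646, 0.1178, 0.0306]
orientation: [0.743, 0.669, 0.0, 0.0]
ft_force: [3.6, -2.9, -2.7]
opening: 0.039
gripper_force: 61.7
```

Call:
{"op": "step_arm", "data": {"steps": [[-0.001,0,0,0,0,0],[-0.002,0,0,0,0,0],[-0.003,0,0,0,0,0],[-0.004,0,0,0,0,0]]}}

```text
t: 14.5
tool_pos: [0.4643, 0.1143, 0.0308]
orientation: [0.743, 0.669, 0.001, 0.0]
ft_force: [5.0, 2.4, -2.3]
opening: 0.0388
gripper_force: 61.7
```

```bash
python3 plan.py; python3 - <<'E'
from station import *;from h import *
i=camera_info("top");p,d=camera("top");s=camera("side")[0]
cv2.imwrite("pics/c5.png",np.hstack([cv2.resize(s[180:300,230:350],(400,400),interpolation=cv2.INTER_CUBIC),cv2.copyMakeBorder(cv2.resize(p[205:275,235:355],(400,233),interpolation=cv2.INTER_CUBIC),0,167,0,0,0)]))
E
```

```text
at [464.3 114.3  30.8] yaw 84.0 tilt z [ 1.1e-03  8.0e-04 -1.0e+00] F [ 5.   2.4 -2.3] open 38.8 t 14.5
```

View pics/c5.png

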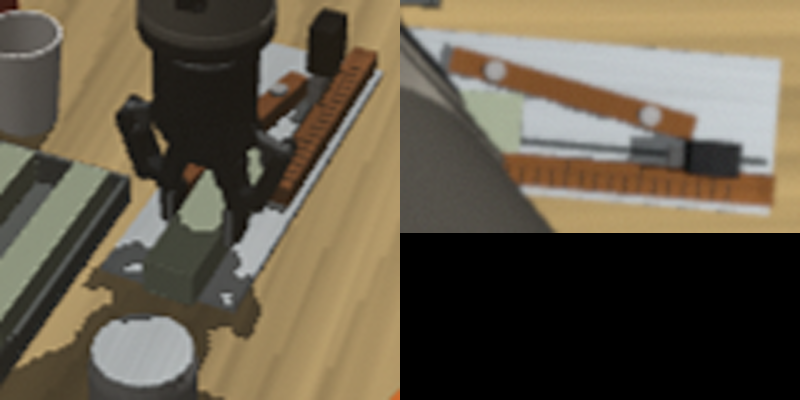

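Contact with the straight fence is felt: +5 N across the slot. The top crop shows the lead end at (520,122), between the fences, with a gap still to the oblique fence. I slide on.

Call:
{"op": "step_arm", "data": {"steps": [[-0.0015,0,0,0,0,0],[-0.003,0,0,0,0,0],[-0.0045,0,0,0,0,0],[-0.006,0,0,0,0,0]]}}

```text
t: 14.93
tool_pos: [0.4637, 0.1083, 0.0308]
orientation: [0.743, 0.669, 0.001, 0.0]
ft_force: [4.6, 3.7, -3.0]
opening: 0.0389
gripper_force: 61.8
```

Call:
{"op": "step_arm", "data": {"steps": [[-0.0007,0,0,0,0,0],[-0.0014,0,0,0,0,0],[-0.002,0,0,0,0,0]]}}

```text
t: 15.18
tool_pos: [0.4636, 0.1072, 0.0309]
orientation: [0.743, 0.669, 0.001, -0.0]
ft_force: [4.7, 9.5, -2.0]
opening: 0.0388
gripper_force: 61.8
```

Call:
{"op": "step_arm", "data": {"steps": [[-0.0007,0,0,0,0,0],[-0.0014,0,0,0,0,0],[-0.002,0,0,0,0,0]]}}

```text
t: 15.43
tool_pos: [0.4636, 0.1064, 0.031]
orientation: [0.743, 0.669, 0.002, -0.001]
ft_force: [3.0, 15.4, -2.7]
opening: 0.0388
gripper_force: 61.8
```

Reaction along the slot rises to 15 N, so the bar is wedging. I release, retreat, and look.

Call:
{"op": "step_arm", "data": {"steps": [[0,0,0,0,0,0],[0,0,0,0,0,0],[0,0,0,0,0,0],[0,0,0,0,0,0]], "jaw": 0.4}}

```text
t: 15.77
tool_pos: [0.4624, 0.1036, 0.0305]
orientation: [0.743, 0.669, -0.0, -0.0]
ft_force: [0.0, -0.3, -0.4]
opening: 0.0593
gripper_force: 0.0
```

Call:
{"op": "step_arm", "data": {"steps": [[0,0,-0.015,0,0,0],[0,0,-0.04,0,0,0],[0,0,-0.07,0,0,0],[0,0,-0.09,0,0,0],[0,0,-0.1,0,0,0]]}}

```text
t: 16.18
tool_pos: [0.4634, 0.104, 0.1329]
orientation: [0.743, 0.669, 0.001, 0.001]
ft_force: [0.3, 0.8, 0.7]
opening: 0.0598
gripper_force: 0.0
```

```bash
python3 plan.py; python3 - <<'E'
from station import *;from h import *
i=camera_info("wrist");p,d=camera("wrist");np.savez("pics/w6.npz",p=p,d=d,T=i["pose"],k=[i[a] for a in("fx","fy","cx","cy")])
print(i["pose"].round(4), i["fx"],i["cx"],i["cy"])
cv2.imwrite("pics/w6.png",p)
E
```

```text
at [463.4 104.  132.9] yaw 83.96 tilt z [ 2.5e-03  3.0e-04 -1.0e+00] F [0.3 0.8 0.7] open 59.8 t 16.1833
[[ 0.9945 -0.1014 -0.0259  0.4695]
 [-0.1046 -0.9578 -0.2678  0.1716]
 [ 0.0024  0.2691 -0.9631  0.261 ]
 [ 0.      0.      0.      1.    ]] 325.19226210127806 281.06440340254056 214.65739866027536
```

View pics/w6.png

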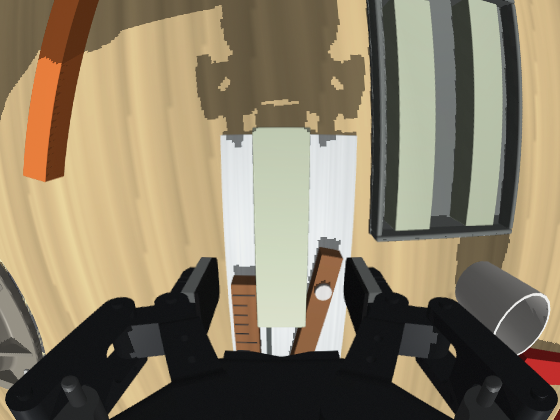

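The wrist view shows the bar lying along the straight fence, with its tail at (282,127) and lead at (282,326) close to the oblique fence. I seat it by pushing the tail gently with shut fingers.

Call:
{"op": "step_arm", "data": {"steps": [[0.025,0,0,0,0,0],[0.055,0,0,0,0,0],[0.085,0,0,0,0,0],[0.1,0,0,0,0,0],[0.1,0,0,0,0,0]], "jaw": -1}}

```text
t: 16.65
tool_pos: [0.4727, 0.2069, 0.1298]
orientation: [0.742, 0.67, 0.0, -0.001]
ft_force: [-1.1, 0.1, -0.3]
opening: 0.0007
gripper_force: 0.0
```

Call:
{"op": "step_arm", "data": {"steps": [[0,0,0.03,0,0,0],[0,0,0.065,0,0,0],[0,0,0.09,0,0,0],[0,0,0.102,0,0,0],[0,0,0.102,0,0,0]]}}

```text
t: 17.07
tool_pos: [0.4714, 0.2022, 0.0258]
orientation: [0.743, 0.669, -0.002, -0.001]
ft_force: [-0.7, -0.0, -0.1]
opening: -0.0003
gripper_force: 0.0
```

Call:
{"op": "step_arm", "data": {"steps": [[-0.004,0,0,0,0,0],[-0.008,0,0,0,0,0],[-0.012,0,0,0,0,0],[-0.016,0,0,0,0,0]]}}

```text
t: 17.4
tool_pos: [0.4722, 0.187, 0.0297]
orientation: [0.743, 0.669, 0.001, 0.0]
ft_force: [1.1, 1.1, 0.1]
opening: -0.0002
gripper_force: 0.0
```

Call:
{"op": "step_arm", "data": {"steps": [[-0.001,0,0,0,0,0],[-0.002,0,0,0,0,0],[-0.003,0,0,0,0,0],[-0.004,0,0,0,0,0]]}}

```text
t: 17.73
tool_pos: [0.4712, 0.1836, 0.0287]
orientation: [0.743, 0.669, 0.0, 0.0]
ft_force: [0.3, -0.7, -0.1]
opening: 0.0001
gripper_force: 0.0
```

Call:
{"op": "step_arm", "data": {"steps": [[-0.0007,0,0,0,0,0],[-0.0014,0,0,0,0,0],[-0.002,0,0,0,0,0]]}}

```text
t: 17.98
tool_pos: [0.4711, 0.1824, 0.0287]
orientation: [0.743, 0.669, 0.001, -0.0]
ft_force: [0.3, 7.2, -0.7]
opening: -0.0001
gripper_force: 3.5
```

Call:
{"op": "step_arm", "data": {"steps": [[-0.0007,0,0,0,0,0],[-0.0014,0,0,0,0,0],[-0.002,0,0,0,0,0]]}}

```text
t: 18.23
tool_pos: [0.4713, 0.1819, 0.029]
orientation: [0.743, 0.67, 0.002, -0.001]
ft_force: [2.3, 12.5, -0.3]
opening: 0.0
gripper_force: 6.6
```

Call:
{"op": "step_arm", "data": {"steps": [[-0.0007,0,0,0,0,0],[-0.0014,0,0,0,0,0],[-0.002,0,0,0,0,0],[-0.0025,0,0,0,0,0]]}}

```text
t: 18.57
tool_pos: [0.4716, 0.1811, 0.0294]
orientation: [0.742, 0.67, 0.003, -0.001]
ft_force: [1.2, 21.7, 0.1]
opening: 0.0002
gripper_force: 10.5
```

Call:
{"op": "step_arm", "data": {"steps": [[-0.0007,0,0,0,0,0],[-0.0014,0,0,0,0,0],[-0.002,0,0,0,0,0]]}}

```text
t: 18.82
tool_pos: [0.4719, 0.1806, 0.0298]
orientation: [0.742, 0.67, 0.004, -0.001]
ft_force: [2.7, 27.8, 1.2]
opening: 0.0001
gripper_force: 14.0
```

The bar is firmly seated: 28 N produced no real motion. I back off, rise, and go over the stop.

Call:
{"op": "step_arm", "data": {"steps": [[0.006,0,0,0,0,0],[0.015,0,0,0,0,0],[0.02,0,-0.02,0,0,0],[0.02,0,-0.05,0,0,0],[0.02,0,-0.08,0,0,0]]}}

```text
t: 19.23
tool_pos: [0.4713, 0.1954, 0.1088]
orientation: [0.743, 0.669, -0.001, -0.001]
ft_force: [0.4, 1.0, -0.5]
opening: 0.0002
gripper_force: 0.0
```

Call:
{"op": "step_arm", "data": {"steps": [[0,0,-0.03,0,0,0],[0,0,-0.06,0,0,0],[0,0,-0.08,0,0,0],[0,0,-0.08,0,0,0]]}}

```text
t: 19.57
tool_pos: [0.4738, 0.196, 0.1925]
orientation: [0.743, 0.669, 0.002, 0.001]
ft_force: [0.9, 0.4, -0.7]
opening: -0.0002
gripper_force: 0.0
```

```bash
V=36 python3 plan.py 430.5 -104.6 155 84
```

```text
at [473.8 196.  192.5] yaw 83.97 tilt z [ 0.0051  0.0014 -1.    ] F [ 0.9  0.4 -0.7] open -0.2 t 19.5667
[[-0.034,-0.001,0.004,0.001,-0,-0],[-0.067,-0.003,0.008,0.001,-0,-0],[-0.101,-0.004,0.012,0.002,-0.001,-0],[-0.135,-0.005,0.016,0.002,-0.001,-0],[-0.169,-0.006,0.02,0.003,-0.001,-0]]
[[-0.034,-0.001,0.004,0.001,-0,-0],[-0.067,-0.003,0.008,0.001,-0,-0],[-0.101,-0.004,0.012,0.002,-0.001,-0],[-0.135,-0.005,0.017,0.002,-0.001,-0]]
```

Call:
{"op": "step_arm", "data": {"steps": [[-0.034,-0.001,0.004,0,0,0],[-0.067,-0.003,0.008,0,0,0],[-0.101,-0.004,0.012,0,0,0],[-0.135,-0.005,0.016,0,0,0],[-0.169,-0.006,0.02,0,0,0]], "jaw": 0.2}}

```text
t: 19.98
tool_pos: [0.4478, 0.0261, 0.1679]
orientation: [0.743, 0.669, -0.0, -0.0]
ft_force: [1.0, -0.3, 0.6]
opening: 0.0509
gripper_force: 0.0
```

Call:
{"op": "step_arm", "data": {"steps": [[-0.034,-0.001,0.004,0,0,0],[-0.067,-0.003,0.008,0,0,0],[-0.101,-0.004,0.012,0,0,0],[-0.125,-0.005,0.017,0,0,0],[-0.135,-0.006,0.017,0,0,0]]}}

```text
t: 20.4
tool_pos: [0.4269, -0.1092, 0.1502]
orientation: [0.744, 0.668, -0.001, -0.001]
ft_force: [0.0, 0.5, -0.0]
opening: 0.0512
gripper_force: 0.0
```

Call:
{"op": "step_arm", "data": {"steps": [[0,0,0,0,0,0],[0,0,0,0,0,0]]}}

```text
t: 20.57
tool_pos: [0.4284, -0.1057, 0.1513]
orientation: [0.743, 0.669, -0.0, -0.0]
ft_force: [-0.9, 1.6, 0.7]
opening: 0.0515
gripper_force: 0.0
```

```bash
python3 - <<'E'
from station import *;from h import *
i=camera_info("top");p,d=camera("top");T=i["pose"];k=[i[a] for a in("fx","fy","cx","cy")]
np.savez("pics/top7.npz",p=p,d=d,T=T,k=k)
w=camera("wrist")[0]
cv2.imwrite("pics/c7.png",np.hstack([cv2.resize(p[195:285,190:360],(450,238),interpolation=cv2.INTER_CUBIC),cv2.resize(w,(317,238))]))
P=world(p,d,T,k);h=cv2.cvtColor(p,cv2.COLOR_BGR2HSV).astype(int);hz=P[...,2]
gg=(h[...,0]>20)&(h[...,0]<75)&(h[...,1]<85)&(h[...,2]>85)&(abs(hz-.036)<.009);gg[:200]=0
try: print("wide",rect(gg,.036,T,k))
except Exception as e: print(e)
E
python3 plan.py 430.5 -104.6 61 84
```

```text
wide (array([463.5,  90. , 159.1,  39.9,  83.7]), 1213)
at [ 428.8 -104.8  151.6] yaw 84.07 tilt z [ 0.e+00  4.e-04 -1.e+00] F [-0.4  0.   0.3] open 51.5 t 20.6667
[[0,0.001,0.03,-0,-0,0],[0,0.001,0.06,-0,-0,0.001],[0,0.002,0.091,-0,-0,0.001]]
```

View pics/c7.png

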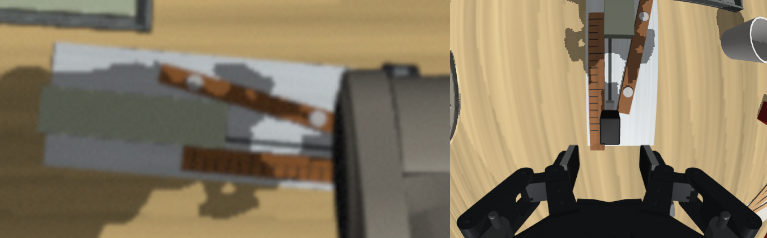

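The bar lies at (463.5,90) mm, 83.7°, along the straight fence and wedged, with its lead end at gauge x ≈ -5 mm. The stop block at wrist (611,127) is centred between the fingers at (573,160) and (645,160). I grip the stop.

Call:
{"op": "step_arm", "data": {"steps": [[0,0.001,0.025,0,0,0],[0,0.001,0.05,0,0,0],[0,0.001,0.07,0,0,0],[0,0.001,0.085,0,0,0],[0,0.001,0.09,0,0,0]]}}

```text
t: 21.08
tool_pos: [0.4288, -0.1046, 0.0598]
orientation: [0.742, 0.67, -0.0, -0.001]
ft_force: [-0.6, 0.6, 0.2]
opening: 0.0511
gripper_force: 0.0
```

Call:
{"op": "step_arm", "data": {"steps": [[0,0,0,0,0,0],[0,0,0,0,0,0],[0,0,0,0,0,0],[0,0,0,0,0,0]], "jaw": -0.8, "grip_force": 30}}

```text
t: 21.42
tool_pos: [0.4295, -0.1059, 0.0623]
orientation: [0.743, 0.669, 0.0, 0.0]
ft_force: [-3.9, 2.8, 2.0]
opening: 0.0233
gripper_force: 31.6
```

Call:
{"op": "step_arm", "data": {"steps": [[0.004,0,0,0,0,0],[0.01,0,0,0,0,0],[0.016,0,0,0,0,0],[0.022,0,0,0,0,0]]}}

```text
t: 21.75
tool_pos: [0.4318, -0.0844, 0.0623]
orientation: [0.743, 0.669, -0.0, 0.0]
ft_force: [-5.7, -2.5, 8.5]
opening: 0.0236
gripper_force: 32.4
```

Call:
{"op": "step_arm", "data": {"steps": [[0.008,-0.0005,0,0,0,0],[0.016,-0.0005,0,0,0,0],[0.024,-0.0005,0,0,0,0],[0.031,-0.0005,0,0,0,0],[0.036,-0.0005,0,0,0,0]]}}

```text
t: 22.17
tool_pos: [0.4357, -0.0478, 0.0623]
orientation: [0.743, 0.669, 0.0, 0.001]
ft_force: [-3.3, -2.0, 10.8]
opening: 0.0235
gripper_force: 32.5
```

Call:
{"op": "step_arm", "data": {"steps": [[0.006,0,0,0,0,0],[0.012,0,0,0,0,0],[0.017,0,0,0,0,0],[0.021,0,0,0,0,0],[0.023,0,0,0,0,0]]}}

```text
t: 22.58
tool_pos: [0.4381, -0.0249, 0.0623]
orientation: [0.743, 0.669, 0.0, 0.001]
ft_force: [-3.4, -2.5, 9.7]
opening: 0.0236
gripper_force: 32.5
```

Call:
{"op": "step_arm", "data": {"steps": [[0.0007,0,0,0,0,0],[0.0014,0,0,0,0,0],[0.002,0,0,0,0,0]]}}

```text
t: 22.83
tool_pos: [0.4383, -0.0234, 0.0623]
orientation: [0.743, 0.669, 0.0, 0.001]
ft_force: [-3.6, -2.1, 9.5]
opening: 0.0237
gripper_force: 32.6
```

Call:
{"op": "step_arm", "data": {"steps": [[0.0008,0,0,0,0,0],[0.0016,0,0,0,0,0],[0.0024,0,0,0,0,0],[0.003,0,0,0,0,0]]}}

```text
t: 23.17
tool_pos: [0.4386, -0.0204, 0.0623]
orientation: [0.743, 0.669, 0.0, 0.001]
ft_force: [-3.2, -1.8, 8.6]
opening: 0.0233
gripper_force: 32.6
```

Call:
{"op": "step_arm", "data": {"steps": [[0.0005,0,0,0,0,0],[0.001,0,0,0,0,0],[0.0015,0,0,0,0,0]]}}

```text
t: 23.42
tool_pos: [0.4387, -0.0189, 0.0623]
orientation: [0.743, 0.669, 0.0, 0.001]
ft_force: [-3.2, -1.4, 8.5]
opening: 0.0235
gripper_force: 32.6
```

```bash
python3 - <<'E'
from station import *;from h import *
i=camera_info("wrist");p,d=camera("wrist");s=camera("side")[0]
cv2.imwrite("pics/c8.png",np.hstack([p[150:420,150:430],cv2.resize(s[170:290,250:370],(270,270),interpolation=cv2.INTER_CUBIC)]))
E
```

```text
(no output)
```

View pics/c8.png

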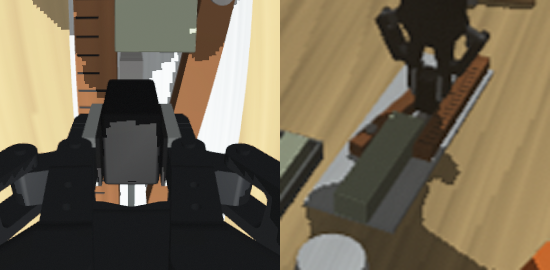

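The wrist crop shows the stop block at (132,130) with a short gap to the bar's lead end at (155,50). I have now viewed 11 pictures, one over the limit of 10, so I finish by force and numbers alone.

Call:
{"op": "step_arm", "data": {"steps": [[0.0004,0,0,0,0,0],[0.0008,0,0,0,0,0],[0.001,0,0,0,0,0]]}}

```text
t: 23.77
tool_pos: [0.4388, -0.0179, 0.0623]
orientation: [0.743, 0.669, 0.0, 0.001]
ft_force: [-2.7, -2.2, 9.1]
opening: 0.0231
gripper_force: 32.6
```

Call:
{"op": "step_arm", "data": {"steps": [[0.0004,0,0,0,0,0],[0.0008,0,0,0,0,0],[0.001,0,0,0,0,0]]}}

```text
t: 24.02
tool_pos: [0.4389, -0.0169, 0.0623]
orientation: [0.743, 0.669, 0.0, 0.001]
ft_force: [-3.6, -1.2, 10.0]
opening: 0.0237
gripper_force: 32.6
```

Call:
{"op": "step_arm", "data": {"steps": [[0.0004,0,0,0,0,0],[0.0008,0,0,0,0,0],[0.001,0,0,0,0,0]]}}

```text
t: 24.27
tool_pos: [0.439, -0.0159, 0.0623]
orientation: [0.743, 0.669, 0.0, 0.001]
ft_force: [-2.8, -1.8, 9.2]
opening: 0.0237
gripper_force: 32.6
```

Call:
{"op": "step_arm", "data": {"steps": [[0.0004,0,0,0,0,0],[0.0008,0,0,0,0,0],[0.001,0,0,0,0,0]]}}

```text
t: 24.52
tool_pos: [0.4391, -0.0149, 0.0623]
orientation: [0.743, 0.669, 0.0, 0.001]
ft_force: [-3.1, -1.7, 9.2]
opening: 0.0237
gripper_force: 32.6
```

Call:
{"op": "step_arm", "data": {"steps": [[0.0003,0,0,0,0,0],[0.0005,0,0,0,0,0],[0.0005,0,0,0,0,0]]}}

```text
t: 24.77
tool_pos: [0.4392, -0.0144, 0.0623]
orientation: [0.743, 0.669, 0.0, 0.001]
ft_force: [-3.8, -0.6, 9.7]
opening: 0.0236
gripper_force: 32.6
```

Call:
{"op": "step_arm", "data": {"steps": [[0.0003,0,0,0,0,0],[0.0005,0,0,0,0,0],[0.0005,0,0,0,0,0]]}}

```text
t: 25.02
tool_pos: [0.4392, -0.0139, 0.0623]
orientation: [0.743, 0.669, 0.0, 0.001]
ft_force: [-3.3, -1.7, 9.1]
opening: 0.0237
gripper_force: 32.6
```

Call:
{"op": "step_arm", "data": {"steps": [[0.0003,0,0,0,0,0],[0.0006,0,0,0,0,0],[0.0007,0,0,0,0,0]]}}

```text
t: 25.27
tool_pos: [0.4393, -0.0133, 0.0623]
orientation: [0.743, 0.669, 0.0, 0.001]
ft_force: [-2.8, -3.3, 9.3]
opening: 0.0232
gripper_force: 32.6
```

Call:
{"op": "step_arm", "data": {"steps": [[0.0003,0,0,0,0,0],[0.0006,0,0,0,0,0],[0.0007,0,0,0,0,0]]}}

```text
t: 25.52
tool_pos: [0.4393, -0.0133, 0.0623]
orientation: [0.743, 0.669, 0.0, 0.001]
ft_force: [-4.4, -8.5, 9.6]
opening: 0.0236
gripper_force: 32.7
```

Call:
{"op": "step_arm", "data": {"steps": [[0.0003,0,0,0,0,0],[0.0006,0,0,0,0,0],[0.0007,0,0,0,0,0]]}}

```text
t: 25.77
tool_pos: [0.4393, -0.0132, 0.0623]
orientation: [0.744, 0.669, -0.0, 0.001]
ft_force: [-3.1, -11.3, 12.0]
opening: 0.0235
gripper_force: 32.8
```

Contact: the tool stops at y = -13.3 mm and the force rises to 11 N without the bar giving way. I take the load off and let go.

Call:
{"op": "step_arm", "data": {"steps": [[-0.0006,0,0,0,0,0],[-0.0012,0,0,0,0,0],[-0.0013,0,0,0,0,0]]}}

```text
t: 26.02
tool_pos: [0.4393, -0.0133, 0.0623]
orientation: [0.743, 0.669, 0.0, 0.001]
ft_force: [-3.1, -2.4, 9.6]
opening: 0.0234
gripper_force: 32.6
```

Call:
{"op": "step_arm", "data": {"steps": [[0,0,0,0,0,0],[0,0,0,0,0,0],[0,0,0,0,0,0],[0,0,0,0,0,0]], "jaw": 0.2}}

```text
t: 26.35
tool_pos: [0.439, -0.0131, 0.0617]
orientation: [0.743, 0.669, 0.0, 0.0]
ft_force: [0.5, 0.2, -0.6]
opening: 0.0514
gripper_force: 0.0
```

Call:
{"op": "step_arm", "data": {"steps": [[0,0,-0.02,0,0,0],[0,0,-0.05,0,0,0],[0,0,-0.08,0,0,0],[0,0,-0.11,0,0,0],[0,0,-0.14,0,0,0]]}}

```text
t: 26.77
tool_pos: [0.4385, -0.0131, 0.203]
orientation: [0.743, 0.669, 0.0, -0.0]
ft_force: [0.3, -0.6, 0.2]
opening: 0.0513
gripper_force: 0.0
```

Call:
{"op": "step_arm", "data": {"steps": [[-0.03,0,0,0,0,0],[-0.07,0,0,0,0,0],[-0.11,0,0,0,0,0],[-0.15,0,0,0,0,0],[-0.18,0,0,0,0,0]]}}

```text
t: 27.18
tool_pos: [0.419, -0.1954, 0.2017]
orientation: [0.744, 0.668, -0.0, 0.0]
ft_force: [-0.1, 0.9, -0.0]
opening: 0.051
gripper_force: 0.0
```

Call:
{"op": "step_arm", "data": {"steps": [[0,0,0,0,0,0],[0,0,0,0,0,0],[0,0,0,0,0,0]]}}

```text
t: 27.43
tool_pos: [0.4199, -0.1919, 0.2014]
orientation: [0.743, 0.669, 0.0, -0.0]
ft_force: [0.1, -0.2, 0.0]
opening: 0.0515
gripper_force: 0.0
```

```bash
python3 - <<'E'
from station import *;from h import *
i=camera_info("top");p,d=camera("top");T=i["pose"];k=[i[a] for a in("fx","fy","cx","cy")]
P=world(p,d,T,k);h=cv2.cvtColor(p,cv2.COLOR_BGR2HSV).astype(int);hz=P[...,2]
gg=(h[...,0]>20)&(h[...,0]<75)&(h[...,1]<85)&(h[...,2]>70)&(abs(hz-.036)<.009)
gg[:120]=0;gg[290:]=0;gg[:,320:]=0
n,l,s,c=cv2.connectedComponentsWithStats(gg.astype(np.uint8))
for j in range(1,n):
  if s[j,4]>150: print(rect(l==j,.036,T,k))
g=(hz>.05)&(hz<.09);b=np.zeros_like(g);b[225:262,240:352]=1;print("grip",rect(g&b,.0775,T,k))
f=np.load("pics/top.npz");P0=world(f["p"],f["d"],T,k)[...,2]
# bystanders: height change around pot, tin, brush
for nm,(u,v,r) in dict(pot=(277,150,18),tin=(122,257,22),brush=(417,238,30)).items():
    a=hz[v-r:v+r,u-r:u+r];c0=P0[v-r:v+r,u-r:u+r];print(nm,(abs(a-c0)>.02).mean().round(3))
E
python3 plan.py
```

```text
(array([637.1, 176.1, 190. ,  31.1,  85. ]), 1121)
(array([571.8, 175. , 180.2,  30.5,  85.6]), 1065)
(array([463.5,  89.6, 160.8,  39.9,  83.7]), 1258)
grip (array([440.8, -13.9,  32.5,  23.7,  88.8]), 175)
pot 0.008
tin 0.006
brush 0.768
at [ 420.1 -191.4  201.5] yaw 84.05 tilt z [ 0.e+00  3.e-04 -1.e+00] F [-0.3  0.7  0.2] open 51.2 t 27.4833
```

```bash
python3 -c "
from station import *;print(sign_off())"
```

```text
the job is handed in; nothing more can be done
None
```

The job is handed in, with no verdict returned: the narrow bar lies flat in the tray, the wide bar is wedged along the straight fence, and the stop blade touches its end and is released; pot, tin and tray bar unmoved, brush hidden by the arm in the last check. I viewed 11 pictures, one over the limit of 10.

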